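# Load a lens-tissue roll onto the dispenser spindle

### The job

Load the tissue dispenser on the microscope bench: press the red spring ejector of the sloping roll holder all the way in, so that the lens-tissue roll slides out from under its orange keeper rails, and let the ejector spring back. Then pick the roll off the slope, turn it upright and lower it in the grip, flange down, all the way onto the upright spindle of the white stand, and let go. Do not drop or jam the roll, and leave the other things on the bench alone.

Things in the scene. Friction and masses are not known exactly. Their poses are not given: they have to be found in the camera images.
- roll: Lens-tissue roll on a rigid spool, 90 mm tall, 0.18 to 0.35 kg: blue bottom flange 72 mm across, 6 mm thick; above it a white body 54 mm across (grip here) with a blue top cap. A 26 mm bore runs right through along its z. Origin: centre of the flange's underside; z points from flange to top. Starts under the keeper rails, leaning 30 degrees with the bed, its top towards the holder's -x.
- holder: Fixed sloping roll holder, white foot 120 x 250 mm. Origin: on the bench under the roll's start. Its grey bed, 96 x 250 mm, passes 45 mm above it, runs along y and slopes 30 degrees; surface normal (-0.5, 0, 0.866) in its frame. Orange rails at y = -22 to 22 mm overhang the flange. 9 mm lip along the lower (-x) edge; 20 mm high end stop at y = -132 mm. The free bed is at negative y.
- landing (a point): Point on the bed's surface, on its centre line, 72 mm towards the holder's -y from its origin: about where the underside of the roll stands after a full press. Its axes are those of the holder.
- ejector (a joint): Travel of the spring ejector in m: 0 at rest, 0.075 fully pressed. Pressing moves it towards the holder's -y and pushes the roll before it; the spring takes 3 N at rest to 8 N at full press, plus about 3 N of roll friction, and returns it when released.
- ejector_pad (a point): Middle of the outer (+y) face of the red push pad, 50 mm wide, 56 mm tall (leaning 30 degrees like the bed), 10 mm thick, on the ejector's rod at the holder's +y end; it moves with the ejector. Press it towards the holder's -y, for instance with the side of the shut fingers. At rest it is 182 mm along y from the holder's origin and 71 mm above the bench.
- stand: Dispenser stand, fixed: white plate 130 x 110 x 12 mm with an aluminium spindle standing upright at its centre and a steel tear bar up to 28 mm high along its -x edge. Origin: on the bench under the spindle.
- seat (a point): Foot of the spindle, on top of a black rubber disc 60 mm in diameter, 16 mm above the bench: where the underside of the mounted roll rests. The spindle is 20 mm in diameter and rises 102 mm from here, the last 12 mm tapering to 8 mm.
- jar: Bystander: jar with white label and black cap, 64 mm in diameter, 85 mm tall. Origin under its centre.
- wash_bottle: Bystander: white plastic bottle with red cap, 56 mm in diameter, 150 mm tall. Origin under its centre.
- slide_box: Bystander: green slide box with black band, 95 x 60 x 30 mm. Origin under its centre.
- objective: Bystander: brass objective lens standing on its wide end, 32 mm in diameter, 52 mm tall. Origin under its centre.
- driver: Bystander: screwdriver 160 mm long, lying. Origin under its middle.
- dish: Bystander: closed white dish, 88 mm in diameter, 16 mm tall. Origin under its centre.

How it is judged:
By the outcome, as a careful person would: the job done as asked, in the order asked, and still so for the second after the job is handed in, with the robot touching nothing.
It also fails if it takes over 67 s, if anything falls off the work surface, if the arm or the gripper's body presses on something with over 40 N, if the wrist force passes 120 N, or if a joint passes its speed limit or range.

### The arm

A 6-joint arm with a two-finger parallel gripper is mounted at the origin on the work surface. World frame = base frame: x ahead of the robot, y to its left, z up, the work surface at z = 0. Lengths are in m, angles in rad, forces in N, time in s.
With the tool pointing down it reaches from about 0.35 to 0.85 m from the base axis. Payload 8.1 kg.
Tool frame: the origin (TCP) lies between the finger pads; the fingertips stand 25 mm ahead of it and the grasp point (between the pads) lies 6 mm ahead of it; z points along the fingers, y is the line along which they close (so a half turn about z gives the same grasp; the last joint's range is limited). The gripper opens to 93 mm and grips with 3 to 60 N. Pads are 15 mm wide; open, the fingers measure 128 mm over their backs; the gripper's body (75 mm by 188 mm) begins 65 mm behind the grasp point.
Start: joints at [-1.401, 0.13, 1.488, -0, 1.523, -0.085], TCP at [0.151, -0.581, 0.244] pointing down, gripper open.
Joint ranges: [-2.96, 2.96], [-0.89, 2.26], [0.02, 2.5], [-1.34, 4.48], [0, 2.73], [-2.66, 2.66]. Speed limits (rad/s): [2.39, 2.39, 2.79, 3.14, 3.14, 3.14].

### API

Orientations are given as a rotation vector (axis times angle).
In Python, from plant import robot gives the robot as it stands.
- The arm moves only by the tool arm_command, never from a script. Its argument "increments" is text: rows parted by semicolons, each of 5 numbers parted by spaces: the closure, from 0 (fully open) to 1 (shut), then the shift along the tool's x, y, z in mm, then the turn about the tool's z in rad. A call has 1 to 5 rows; each row is the pose to reach, as a shift and turn from the pose commanded when the call began, along the tool's axes at that moment; what a row does not reach only later rows make up. A row lasts 1/10 s, in which the tool goes at most 50 mm and 8.59 degrees, less where a joint would pass 70% of its speed; a pose out of reach is approached as far as the arm can. A call with a gripper value outside its range is refused whole. The fingers move at their own pace and stop on an object; "grip_force" is the grip in N (left out, the last holds). Time passes only in rows, so rows that repeat a pose let the fingers close. It gives the time, the measured TCP pose, the force, the opening and the grip force at its end, in the units of the state.
- robot.read_state(): the state, without advancing time (a new reading comes with each control period).
- robot.read_camera(name): name is "side" or "top"; returns the picture (384x512x3 uint8, blue, green, red); there is no depth.
- robot.camera_model(name): a dict with "fx", "fy", "cx", "cy" (pixels), "D" ([k1, k2, p1, p2, k3] as OpenCV has them; the pictures are not rectified), "eye" and "rotation" of the camera in the world. Camera axes: x right, y down, z forward; pixel columns grow to the right and rows downward; lengths in m; the calibration is good to about 2 mm. A picture is of the moment at which its call begins. camera_model takes no time and is no camera call.
- robot.close_job(): hands the job in; it is judged then, once.
The state is a dict: "t": time; "q": joint angles; "dq": joint speeds; "joint_torque": joint torques, N m; "tool_pos": TCP position; "orientation": TCP orientation; "force": force on the tool from outside, world axes, zero at the start; "wrist_torque": the same for the moment, N m; "opening": finger opening in m; "gripper_force": force on a finger pad.
Only numpy, scipy, OpenCV 4.12 (cv2) and the standard library are available. Lean on these libraries where they do the work, as an engineer would, in place of code of your own. Each camera call takes 0.05 s, during which the arm holds its last target. There are 200 camera calls.

## Working session

There is one attempt and no reset: what is moved stays moved. The work goes in short steps, Python scripts to look and compute and a tool call to move; the robot and the scene stay as the last step left them, time stands still between calls to the robot, and variables do not carry over. Pictures are saved under pics/ and viewed, at most 10 in all, crops included, and the job is handed in when it is done.

Besides the shell and the picture viewer there is one more tool, called after "Emit:" by a JSON object that holds its "name" and its "arguments", one argument or row to a line. arm_command: Moves the arm, as the interface text tells. Its arguments: {"type":"object","properties":{"increments":{"type":"string"},"grip_force":{"type":"number"}},"required":["increments"]}

```bash
mkdir -p pics; ls; python3 - <<'E'
from plant import robot
import cv2
for n in("top","side"):
    cv2.imwrite(f"pics/{n}0.png",robot.read_camera(n)); print(n,robot.camera_model(n))
print(robot.read_state())
E
```

```text
pics
top {'fx': 487.17686627657935, 'fy': 487.17686627657935, 'cx': 255.89075800217068, 'cy': 189.48884179801098, 'D': array([-0.13311198,  0.        ,  0.        ,  0.        ,  0.        ]), 'eye': array([0.3718868 , 0.01931923, 1.1335664 ]), 'rotation': array([-2.18403968,  2.12546064, -0.12798033])}
side {'fx': 415.10548916108337, 'fy': 415.10548916108337, 'cx': 256.8658135995609, 'cy': 191.7591809106916, 'D': array([-0.07094776,  0.        ,  0.        ,  0.        ,  0.        ]), 'eye': array([0.36881539, 0.72001134, 0.59004094]), 'rotation': array([-0.26528211,  2.71862048, -1.35963453])}
{'t': 0.1, 'q': array([-1.40139200e+00,  1.31085821e-01,  1.48915811e+00, -1.10844615e-05,
        1.52297863e+00, -8.53623047e-02]), 'dq': array([-0.00150138, -0.00176066, -0.001447  ,  0.00067854, -0.00027394,
       -0.00059491]), 'joint_torque': array([ 1.81648829e-03, -5.61341250e+01, -4.93096018e+01,  7.70432199e-02,
        2.91728752e-02, -4.34200660e-05]), 'tool_pos': array([ 0.15117356, -0.58016746,  0.24269893]), 'orientation': array([-3.11452364e+00, -3.98899111e-01,  1.24863477e-04]), 'force': array([-0.28772406, -0.3359164 , -0.1308519 ]), 'wrist_torque': array([-0.00170027,  0.02908966, -0.00841688]), 'gripper_force': 0.0, 'opening': 0.09290097738209166}
```

View pics/top0.png

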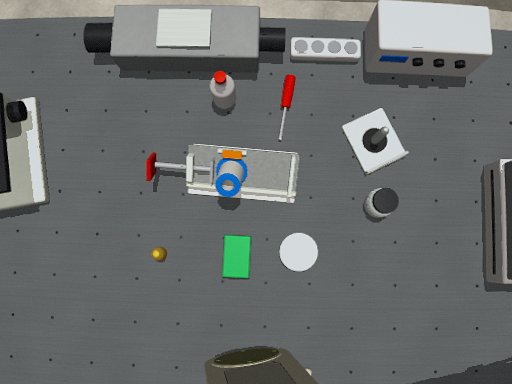

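View pics/side0.png

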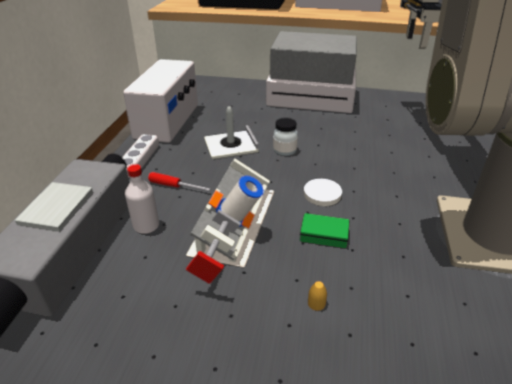

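The top view shows the holder around (240,172), its pad at (152,167), the cap at (229,184), the stand at (375,140) and the jar at (380,202). The side view agrees. I'll enlarge both to get exact landmarks.

```bash
cat > h.py <<'E'
import numpy as np, cv2
from plant import robot
def cam(n):
    m=robot.camera_model(n); K=np.array([[m['fx'],0,m['cx']],[0,m['fy'],m['cy']],[0,0,1]])
    return K,m['D'],m['eye'],cv2.Rodrigues(m['rotation'])[0]
def ray(n,px):
    K,D,e,R=cam(n); u=cv2.undistortPoints(np.array([[px]],float),K,D)[0,0]
    return e,R@np.array([u[0],u[1],1])
def onz(n,px,z):
    e,d=ray(n,px); return e+d*(z-e[2])/d[2]
def proj(n,P):
    K,D,e,R=cam(n); P=np.atleast_2d(np.array(P,float))
    return cv2.projectPoints(P,cv2.Rodrigues(R.T)[0],-R.T@e,K,D)[0][:,0]
def tri(pt,ps):
    A=[];b=[]
    for n,p in(("top",pt),("side",ps)):
        e,d=ray(n,p); d/=np.linalg.norm(d); M=np.eye(3)-np.outer(d,d); A.append(M); b.append(M@e)
    x=np.linalg.lstsq(np.vstack(A),np.hstack(b),rcond=None)[0]
    return x,[np.linalg.norm(A[i]@x-b[i]) for i in(0,1)]
E
python3 - <<'E'
from h import *
t=cv2.imread("pics/top0.png"); s=cv2.imread("pics/side0.png")
print(onz("top",(375,140),0.016),onz("top",(100,100),0))
T=cv2.resize(t[100:220,135:305],None,fx=4,fy=4,interpolation=cv2.INTER_CUBIC)  #680x480
cv2.imwrite("pics/tz.png",T)
a=cv2.resize(s[150:290,180:285],None,fx=4,fy=4,interpolation=cv2.INTER_CUBIC) #420x560
b=cv2.resize(t[100:220,335:415],None,fx=4,fy=4,interpolation=cv2.INTER_CUBIC) #320x480
M=np.zeros((560,740,3),np.uint8); M[:560,:420]=a; M[:480,420:740]=b
cv2.imwrite("pics/mz.png",M)
for n,i in(("top",t),("side",s)):
    h=cv2.cvtColor(i,cv2.COLOR_BGR2HSV)
    for c,lo,hi in(("red",(0,150,80),(6,255,255)),("blue",(100,150,60),(125,255,255)),("or",(8,200,120),(20,255,255))):
        k,l,st,ce=cv2.connectedComponentsWithStats(cv2.inRange(h,lo,hi))
        for j in range(1,k):
            if st[j,4]>15: print(n,c,st[j],ce[j].round(1))
E
```

```text
[ 0.63633774 -0.25084329  0.016     ] [0.72354748 0.41510544 0.        ]
top red [214  71  12  12 117] [219.6  76.3]
top red [281  74  14  34 323] [287.7  90.5]
top red [146 153  10  28 131] [148.9 166.3]
top blue [379  55  29   8 152] [393.8  58.3]
top blue [216 158  31  24 176] [233.3 165.7]
top blue [216 173  25  24 334] [227.5 184.7]
top or [222 150  20   9 149] [231.6 154.1]
side red [127 164  14  13 132] [134.1 170.2]
side red [148 172  32  15 296] [163.3 179.1]
side red [186 251  38  32 672] [204.4 266.9]
side blue [168  96   8  16  76] [171.8 103.8]
side blue [240 176  23  22 270] [250.6 186.3]
side or [210 192  12  15 104] [215.4 199. ]
side or [243 213  10  14  82] [247.5 219.7]
```

View pics/tz.png

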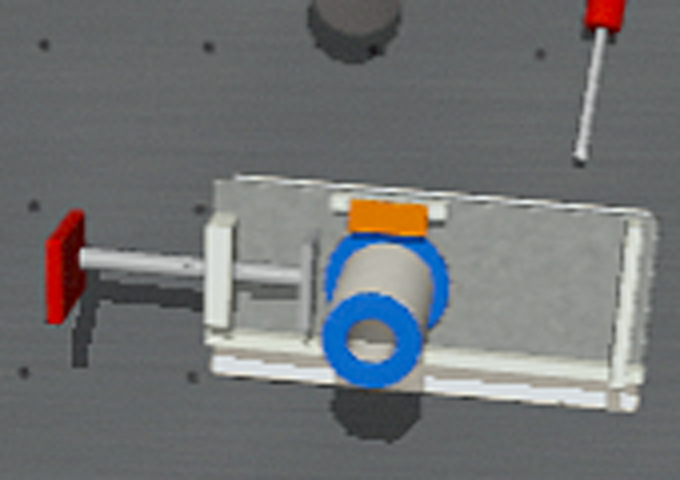

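View pics/mz.png

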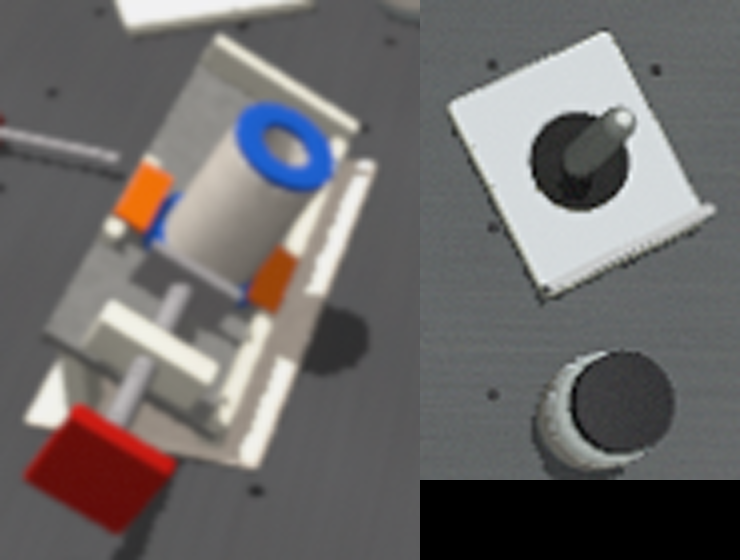

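```bash
python3 - <<'E'
from h import *
from scipy.optimize import least_squares
T=lambda a,b:(a/4+135,b/4+100); S=lambda a,b:(a/4+180,b/4+150)
print("cap",tri(T(372,340),S(285,147)))
print("tip",onz("top",(385.7,130),.118),"disc",onz("top",(375,140.2),.016))
for c in((381.2,108),(342.5,126.2),(366.2,173.7)): print("plate",onz("top",c,.012))
c,s=.866,.5
bed=lambda u,y,n:(c*u-s*n,y,.045+s*u+c*n)
obs=[("top",(-.045,0,.1229),T(372,340)),("side",(-.045,0,.1229),S(285,147)),
("side",(0,.182,.071),S(98,473)),
("top",bed(.048,-.125,0),T(632,209)),("top",bed(.048,.125,0),T(214,180)),
]
def r(p):
    R=cv2.Rodrigues(np.array([0,0,p[2]]))[0]; o=np.array([p[0],p[1],0])
    return np.array([proj(n,R@np.array(P)+o)[0]-q for n,P,q in obs])
f=least_squares(lambda p:r(p).ravel(),[.58,.09,0]); print(f.x); print(r(f.x).round(1))
p=f.x;R=cv2.Rodrigues(np.array([0,0,p[2]]))[0];o=np.array([p[0],p[1],0])
W=lambda P:R@np.array(P)+o
print("pad",W((0,.182,.071)),"landing",W((0,-.072,.045)),"body axis h=55",W((-.0275,-.072,.045+.0476)))
print("objective",onz("top",(159,254),.03),"bottle",onz("top",(219.6,76.3),.15),onz("top",(223,100),.0),"jar cap",onz("top",(623-420,400),0) if 0 else onz("top",(335+203/4,100+100),.085))
E
```

```text
cap (array([0.50698243, 0.08558589, 0.11572381]), [np.float64(0.00044125368293187556), np.float64(0.00044125368293154076)])
tip [ 0.63509603 -0.2498714   0.118     ] disc [ 0.63585387 -0.25083853  0.016     ]
plate [ 0.71649923 -0.26787058  0.012     ]
plate [ 0.66828874 -0.1740595   0.012     ]
plate [ 0.55575272 -0.23026975  0.012     ]
[ 0.55045858  0.07667187 -0.04008112]
[[ 3.1  0.1]
 [ 1.7 -5. ]
 [-2.8 -4.6]
 [-1.6  1.3]
 [-8.8  1.4]]
pad [0.55775139 0.2585257  0.071     ] landing [0.54757351 0.00472969 0.045     ] body axis h=55 [0.5200956  0.00583163 0.0926    ]
objective [0.35618389 0.24236233 0.03      ] bottle [0.73321866 0.10949559 0.15      ] [0.72838697 0.11257916 0.        ] jar cap [ 0.48694518 -0.25723198  0.085     ]
```

```bash
python3 - <<'E'
from h import *
from scipy.optimize import least_squares
T=lambda a,b:(a/4+135,b/4+100); S=lambda a,b:(a/4+180,b/4+150)
print("side check: disc->",proj("side",(.6357,-.2503,.016)),"obs ~231,142; tip",proj("side",(.6352,-.25,.118)),"obs ~230,108")
for a,b in((214,182),(625,210)): print("edge",onz("top",T(a,b),.069))
print("rail ctr",onz("top",T(389,218),.075))
c,s=.866,.5
bed=lambda u,y,n:(c*u-s*n,y,.045+s*u+c*n)
# free: x,y,yaw ; use cap centre(3mm inside), pad face, edge direction (y offset free)
obs=[("top",bed(0,0,.088),T(372,340),1),("side",bed(0,0,.088),S(286,147),1),
("side",(0,.182,.071),S(98,473),1)]
def res(p):
    R=cv2.Rodrigues(np.array([0,0,p[2]]))[0]; o=np.array([p[0],p[1],0])
    W=lambda P:R@np.array(P)+o
    r=[proj(n,W(P))[0]-q for n,P,q,_ in obs]
    r.append(proj("top",W(bed(.048,-.125+p[3],0)))[0]-T(625,210)); r.append(proj("top",W(bed(.048,.125+p[3],0)))[0]-T(214,182))
    return np.array(r)
f=least_squares(lambda p:res(p).ravel(),[.55,.08,0,0],loss='soft_l1'); print(f.x); print(res(f.x).round(1))
p=f.x;R=cv2.Rodrigues(np.array([0,0,p[2]]))[0];o=np.array([p[0],p[1],0])
W=lambda P:R@np.array(P)+o
t=cv2.imread("pics/top0.png"); sd=cv2.imread("pics/side0.png")
th=np.linspace(0,2*np.pi,40)
def curves():
    rect=lambda u,y0,y1,n:[bed(-u,y0,n),bed(u,y0,n),bed(u,y1,n),bed(-u,y1,n),bed(-u,y0,n)]
    yield rect(.048,-.125,.125,0)
    yield [bed(.036*np.cos(a),.036*np.sin(a),.006) for a in th]
    yield [bed(.027*np.cos(a),.027*np.sin(a),.09) for a in th]
    yield [bed(.013*np.cos(a),.013*np.sin(a),.09) for a in th]
    yield [(x*c-.0*s+z*-s,.182,.071+x*s+z*c) for x,z in((-.025,-.028),(.025,-.028),(.025,.028),(-.025,.028),(-.025,-.028))]
    yield [(-.06,-.125,0),(.06,-.125,0),(.06,.125,0),(-.06,.125,0),(-.06,-.125,0)]
out=np.zeros((600,800,3),np.uint8)
for n,i,(x0,y0,w,h),ox in(("top",t,(140,110,170,120),0),("side",sd,(180,150,105,145),0)):
    k=4; im=cv2.resize(i[y0:y0+h,x0:x0+w],None,fx=k,fy=k)
    for q in curves():
        u=(proj(n,[W(P) for P in q])-(x0,y0)+.5)*k
        cv2.polylines(im,[u.astype(np.int32)],False,(255,0,255),1)
    cv2.imwrite(f"pics/ov_{n}.png",im)
a=cv2.imread("pics/ov_top.png");b=cv2.imread("pics/ov_side.png")
M=np.zeros((600,800,3),np.uint8); a=a[:,80:460]; M[:480,:380]=a; M[:580,380:800]=b
cv2.imwrite("pics/ov.png",M)
E
```

```text
side check: disc-> [[231.24077903 140.3751184 ]] obs ~231,142; tip [[229.88754767 106.56705953]] obs ~230,108
edge [0.59944938 0.18017863 0.069     ]
edge [ 0.58946309 -0.04961107  0.069     ]
rail ctr [0.58021565 0.08116348 0.075     ]
[ 0.54998766  0.08588448 -0.00836358 -0.01746688]
[[-0.5 -0.1]
 [ 0.4 -2. ]
 [-0.9 -0.1]
 [ 3.3 -0.3]
 [-5.9  2.9]]
```

View pics/ov.png

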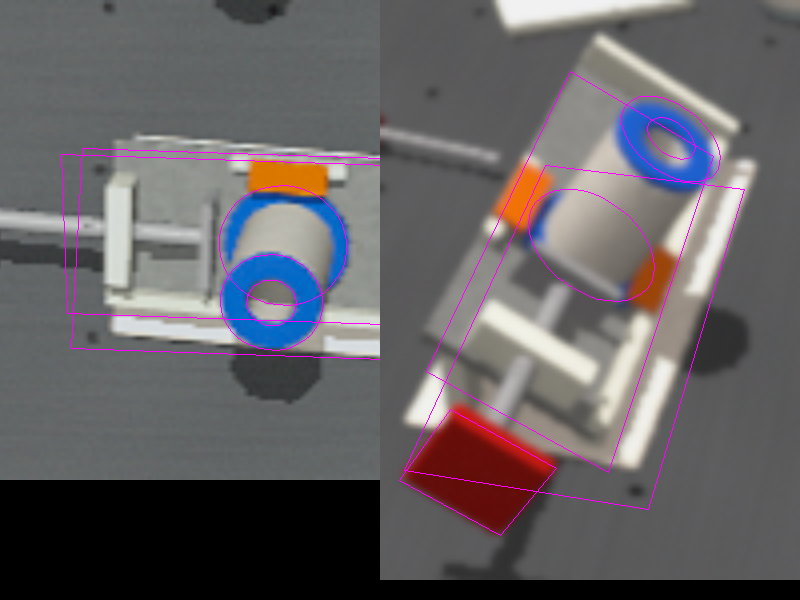

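The overlay shows three errors in the model. The bed and foot sit about 25 mm further towards -y than I assumed, the yaw is nearer -0.04, and the side view has a constant 1.6 px row bias. I'll refit with these.

```bash
cat > fit.py <<'E'
from h import *
from scipy.optimize import least_squares
T=lambda a,b:(a/4+135,b/4+100); S=lambda a,b:(a/4+180,b/4+150-1.6)
c,s=.866,.5
bed=lambda u,y,n:(c*u-s*n,y,.045+s*u+c*n)
obs=[("top",bed(0,0,.089),T(372,340)),("side",bed(0,0,.089),S(286,147)),("side",(0,.182,.071),S(98,473))]
def res(p):
    R=cv2.Rodrigues(np.array([0,0,p[2]]))[0]; o=np.array([p[0],p[1],0])
    W=lambda P:R@np.array(P)+o
    r=[proj(n,W(P))[0]-q for n,P,q in obs]
    r.append((proj("top",W(bed(.048,-.125+p[3],0)))[0]-T(625,210))*[0.,1]); r.append(proj("top",W(bed(.048,.125+p[3],0)))[0]-T(214,182))
    return np.array(r)
f=least_squares(lambda p:res(p).ravel(),[.55,.08,0,-.02]);p=f.x
R=cv2.Rodrigues(np.array([0,0,p[2]]))[0];o=np.array([p[0],p[1],0])
W=lambda P:R@np.array(P)+o
E
python3 - <<'E'
from fit import *
print(p);print(res(p).round(1))
print("pad",W((0,.182,.071)),"landing",W((0,-.072,.045)),"axis h=60",W(bed(0,-.072,.06)))
s0=robot.read_state();R0=cv2.Rodrigues(s0['orientation'])[0];print(R0.round(3))
E
```

```text
[ 0.55102697  0.08405794 -0.01196592 -0.02848017]
[[ 0.3 -0.4]
 [ 0.3 -1.3]
 [-1.6  0.6]
 [ 0.  -0.3]
 [-0.1  2.5]]
pad [0.55320471 0.26604491 0.071     ] landing [0.55016544 0.01206309 0.045     ] axis h=60 [0.52016759 0.01242206 0.09696   ]
[[ 0.968  0.252 -0.   ]
 [ 0.252 -0.968  0.002]
 [ 0.    -0.002 -1.   ]]
```

Emit:
{"name": "arm_command", "arguments": {
  "increments": "1 31 -38 0 0; 1 62 -76 0 0; 1 93 -114 0 0; 1 124 -152 0 0; 1 155 -190 0 0",
  "grip_force": 10
}}

```text
t: 0.6
tool_pos: [0.2536, -0.3557, 0.2431]
orientation: [-3.116, -0.398, 0.0]
force: [1.5, -0.1, 0.4]
opening: 0.0575
gripper_force: 0.0
```

Emit:
{"name": "arm_command", "arguments": {
  "increments": "1 31 -38 0 0; 1 62 -76 0 0; 1 93 -114 0 0; 1 124 -152 0 0; 1 155 -190 0 0"
}}

```text
t: 1.1
tool_pos: [0.3557, -0.1328, 0.2435]
orientation: [3.116, 0.398, 0.001]
force: [1.0, 0.1, -0.8]
opening: 0.0178
gripper_force: 0.0
```

Emit:
{"name": "arm_command", "arguments": {
  "increments": "1 31 -38 0 0; 1 62 -76 0 0; 1 93 -114 0 0; 1 124 -152 0 0; 1 155 -190 0 0"
}}

```text
t: 1.6
tool_pos: [0.4578, 0.0904, 0.2434]
orientation: [3.116, 0.4, 0.0]
force: [0.4, -0.6, 1.3]
opening: 0.0005
gripper_force: 0.0
```

Emit:
{"name": "arm_command", "arguments": {
  "increments": "1 31 -38 0 0; 1 62 -76 0 0; 1 93 -114 0 0; 1 124 -152 0 0; 1 155 -190 0 0"
}}

```text
t: 2.1
tool_pos: [0.5599, 0.3131, 0.2429]
orientation: [3.116, 0.4, -0.001]
force: [1.1, -1.1, 0.4]
opening: 0.0002
gripper_force: 0.0
```

Emit:
{"name": "arm_command", "arguments": {
  "increments": "1 0 0 0 -0.14; 1 0 0 0 -0.28; 1 0 0 0 -0.42; 1 0 0 0 -0.56; 1 0 0 0 -0.7"
}}

```text
t: 2.6
tool_pos: [0.5594, 0.3111, 0.2428]
orientation: [-2.786, -1.452, 0.002]
force: [0.6, -0.4, 1.0]
opening: 0.0006
gripper_force: 0.0
```

Emit:
{"name": "arm_command", "arguments": {
  "increments": "1 0 0 0 -0.14; 1 0 0 0 -0.28; 1 0 0 0 -0.42; 1 0 0 0 -0.56; 1 0 0 0 -0.61"
}}

```text
t: 3.1
tool_pos: [0.5594, 0.311, 0.2429]
orientation: [-2.222, -2.22, 0.002]
force: [0.1, 0.3, 0.2]
opening: 0.0002
gripper_force: 0.0
```

Emit:
{"name": "arm_command", "arguments": {
  "increments": "1 0 -3 40 0; 1 0 -3 80 0; 1 0 -3 120 0; 1 0 -3 150 0; 1 0 -3 160 0"
}}

```text
t: 3.6
tool_pos: [0.5536, 0.3097, 0.0785]
orientation: [-2.226, -2.213, 0.012]
force: [-0.7, 0.7, -0.1]
opening: 0.0007
gripper_force: 0.0
```

Emit:
{"name": "arm_command", "arguments": {
  "increments": "1 -8 0 0 0; 1 -16 0 0 0; 1 -24 0 0 0; 1 -30 0 0 0; 1 -36 0 0 0"
}}

```text
t: 4.1
tool_pos: [0.5575, 0.275, 0.0854]
orientation: [2.228, 2.214, 0.005]
force: [0.3, 3.8, 2.9]
opening: 0.0009
gripper_force: 2.0
```

Emit:
{"name": "arm_command", "arguments": {
  "increments": "1 -6 0 0 0; 1 -12 0 0 0; 1 -18 0 0 0; 1 -24 0 0 0; 1 -30 0 0 0"
}}

```text
t: 4.6
tool_pos: [0.5562, 0.2467, 0.0849]
orientation: [-2.226, -2.214, -0.004]
force: [-3.7, 9.1, 4.3]
opening: 0.0006
gripper_force: 4.2
```

Emit:
{"name": "arm_command", "arguments": {
  "increments": "1 -6 0 0 0; 1 -12 0 0 0; 1 -18 0 0 0; 1 -24 0 0 0; 1 -30 0 0 0"
}}

```text
t: 5.1
tool_pos: [0.5553, 0.2171, 0.0845]
orientation: [-2.225, -2.213, -0.003]
force: [-6.1, 10.6, 4.6]
opening: 0.0006
gripper_force: 5.2
```

Emit:
{"name": "arm_command", "arguments": {
  "increments": "1 -4 0 0 0; 1 -8 0 0 0; 1 -11 0 0 0; 1 -13 0 0 0; 1 -13 0 0 0"
}}

```text
t: 5.6
tool_pos: [0.5551, 0.2039, 0.0843]
orientation: [-2.225, -2.213, -0.002]
force: [-5.2, 8.7, 4.0]
opening: 0.0005
gripper_force: 4.5
```

Nearly at full travel. I'll go on in 2 mm rows until the hard stop shows.

Emit:
{"name": "arm_command", "arguments": {
  "increments": "1 -1 0 0 0; 1 -2 0 0 0; 1 -3 0 0 0; 1 -4 0 0 0; 1 -4 0 0 0"
}}

```text
t: 6.1
tool_pos: [0.555, 0.202, 0.0844]
orientation: [-2.224, -2.212, -0.006]
force: [-5.8, 18.7, 2.3]
opening: 0.0004
gripper_force: 9.2
```

```bash
python3 - <<'E'
from h import *
print(robot.read_state()['force'],robot.read_state()['tool_pos'])
t=robot.read_camera("top");s=robot.read_camera("side")
M=np.zeros((600,800,3),np.uint8)
M[:480,:400]=cv2.resize(t[100:220,205:305],None,fx=4,fy=4,interpolation=cv2.INTER_CUBIC)
M[:560,400:]=cv2.resize(s[130:270,180:280],None,fx=4,fy=4,interpolation=cv2.INTER_CUBIC)
cv2.imwrite("pics/press.png",M)
E
```

```text
[-5.81313863 18.6594891   2.29628742] [0.55499653 0.20196712 0.08440585]
```

View pics/press.png

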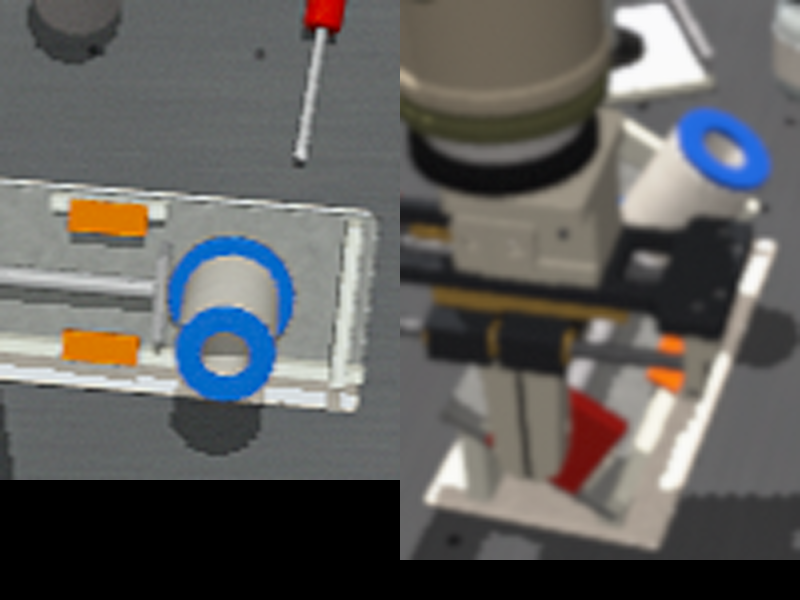

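The pad hit its stop: the force jumped to 18.7 N. The roll stands clear of the orange rails, with its cap at top pixel (261,188) and side pixel (261,167). I'll back off and let the spring return the ejector.

Emit:
{"name": "arm_command", "arguments": {
  "increments": "1 15 0 0 0; 1 30 0 0 0; 1 45 0 0 0; 1 60 0 0 0; 1 75 0 0 0"
}}

```text
t: 6.7
tool_pos: [0.5565, 0.2741, 0.0837]
orientation: [2.228, 2.215, -0.0]
force: [0.7, 0.7, 0.3]
opening: 0.0003
gripper_force: 0.6
```

Emit:
{"name": "arm_command", "arguments": {
  "increments": "1 15 0 0 0; 1 30 0 0 0; 1 30 0 -40 0; 0 30 0 -80 0; 0 30 0 -120 0"
}}

```text
t: 7.2
tool_pos: [0.5559, 0.3035, 0.2042]
orientation: [-2.227, -2.215, 0.003]
force: [0.1, 1.4, -0.5]
opening: 0.0124
gripper_force: 0.0
```

```bash
python3 - <<'E'
from fit import *
s0=robot.read_state();R0=cv2.Rodrigues(s0['orientation'])[0];print(s0['tool_pos'],R0.round(3),s0['q'])
i=robot.read_camera("top");h=cv2.cvtColor(i,cv2.COLOR_BGR2HSV);cv2.imwrite("pics/t2.png",i);sd=robot.read_camera("side");cv2.imwrite("pics/s2.png",sd)
for n,i in(("top",i),("side",sd)):
    h=cv2.cvtColor(i,cv2.COLOR_BGR2HSV)
    for c_,lo,hi in(("red",(0,150,80),(6,255,255)),("blue",(100,150,60),(125,255,255))):
        k,l,st,ce=cv2.connectedComponentsWithStats(cv2.inRange(h,lo,hi))
        for j in range(1,k):
            if st[j,4]>15: print(n,c_,st[j],ce[j].round(1))
for pt,ps in(((228,185),(251.4,185.1)),((261.2,188.2),(261,165.6))): print(tri(pt,ps))
print(onz("top",(261.2,188.2),.122))
E
```

```text
[0.5558982  0.3034719  0.20415108] [[ 0.006  1.    -0.002]
 [ 1.    -0.006 -0.001]
 [-0.001 -0.002 -1.   ]] [ 4.18953803e-01  2.41584026e-01  1.43533990e+00 -3.30898077e-04
  1.46690967e+00  4.24643758e-01]
top red [214  71  12  12 117] [219.7  76.3]
top red [281  74  14  34 323] [287.7  90.5]
top red [146 153  10  28 134] [148.9 166.2]
top blue [379  55  30   7 152] [393.6  58.2]
top blue [247 159  32  24 205] [263. 167.]
top blue [249 177  25  24 337] [260.8 187.9]
side red [129 167  12  10  99] [134.1 171.5]
side red [186 251  38  32 675] [204.6 267. ]
side blue [250 157  22  20 237] [260.6 166.8]
side blue [238 197  18   9  68] [246.5 202. ]
(array([0.50658466, 0.0853509 , 0.11953702]), [np.float64(0.0005477185455339284), np.float64(0.0005477185455339298)])
(array([0.50131319, 0.01540459, 0.12021179]), [np.float64(0.0002605313295054724), np.float64(0.0002605313295047368)])
[0.500824   0.01538502 0.122     ]
```

Emit:
{"name": "arm_command", "arguments": {
  "increments": "0 -45 -6 0 0.14; 0 -90 -12 0 0.28; 0 -135 -18 0 0.42; 0 -180 -24 0 0.56; 0 -225 -31 0 0.7"
}}

```text
t: 7.8
tool_pos: [0.5236, 0.077, 0.2031]
orientation: [-2.856, -1.309, 0.002]
force: [0.9, -0.0, -0.1]
opening: 0.0597
gripper_force: 0.0
```

Emit:
{"name": "arm_command", "arguments": {
  "increments": "0 0 0 0 0.14; 0 0 0 0 0.28; 0 0 0 0 0.42; 0 0 0 0 0.56; 0 0 0 0 0.7"
}}

```text
t: 8.3
tool_pos: [0.5241, 0.0785, 0.203]
orientation: [3.131, 0.249, -0.002]
force: [-0.5, -0.2, 0.6]
opening: 0.0923
gripper_force: 0.0
```

Emit:
{"name": "arm_command", "arguments": {
  "increments": "0 0 0 0 0.14; 0 0 0 0 0.22; 0 0 0 0 0.22"
}}

```text
t: 8.6
tool_pos: [0.524, 0.0785, 0.203]
orientation: [3.14, -0.089, -0.002]
force: [-0.1, -0.7, -0.2]
opening: 0.093
gripper_force: 0.0
```

```bash
cat > d.py <<'E'
import sys; from h import *
s=robot.read_state();R=cv2.Rodrigues(s['orientation'])[0]
print("pos",s['tool_pos'].round(4),"yaw",round(float(np.arctan2(R[1,0],R[0,0])),3),"F",s['force'].round(1),"open",s['opening'])
g=np.array([float(a) for a in sys.argv[1:4]]); print("d mm",(R.T@(g-s['tool_pos'])*1e3).round(1))
E
python3 d.py .516 .0146 .101
```

```text
pos [0.524  0.0785 0.203 ] yaw -0.056 F [-0.1 -0.7 -0.2] open 0.09295822178381935
d mm [ -4.3  64.2 102.1]
```

Emit:
{"name": "arm_command", "arguments": {
  "increments": "0 -4 32 0 0; 0 -4 64 0 0; 0 -4 64 30 0; 0 -4 64 60 0; 0 -4 64 85 0"
}}

```text
t: 9.1
tool_pos: [0.5162, 0.0144, 0.117]
orientation: [3.14, -0.083, -0.002]
force: [0.0, -0.7, -0.1]
opening: 0.0932
gripper_force: 0.0
```

Emit:
{"name": "arm_command", "arguments": {
  "increments": "0 0 0 10 0; 0 0 0 17 0; 0 0 0 17 0; 0.2 0 0 17 0; 0.4 0 0 17 0",
  "grip_force": 8
}}

```text
t: 9.6
tool_pos: [0.5178, 0.0146, 0.1031]
orientation: [3.14, -0.086, 0.004]
force: [0.1, 0.7, -0.5]
opening: 0.0816
gripper_force: 0.0
```

Emit:
{"name": "arm_command", "arguments": {
  "increments": "0.5 0 0 0 0; 0.6 0 0 0 0; 0.6 0 0 0 0; 0.6 0 0 0 0; 0.6 0 0 0 0",
  "grip_force": 8
}}

```text
t: 10.1
tool_pos: [0.5169, 0.0147, 0.1019]
orientation: [-3.14, 0.087, -0.001]
force: [0.5, 1.2, 1.7]
opening: 0.0544
gripper_force: 8.0
```

```bash
python3 d.py .516 .0146 .101; python3 - <<'E'
from h import *
t=robot.read_camera("top");s=robot.read_camera("side")
M=np.zeros((600,800,3),np.uint8)
M[:480,:400]=cv2.resize(t[100:220,205:305],None,fx=4,fy=4,interpolation=cv2.INTER_CUBIC)
M[:560,400:]=cv2.resize(s[110:250,200:300],None,fx=4,fy=4,interpolation=cv2.INTER_CUBIC)
cv2.imwrite("pics/grip.png",M)
E
```

```text
pos [0.5169 0.0147 0.1019] yaw -0.055 F [0.5 1.2 1.7] open 0.05436140461239276
d mm [-0.9  0.2  0.9]
```

View pics/grip.png

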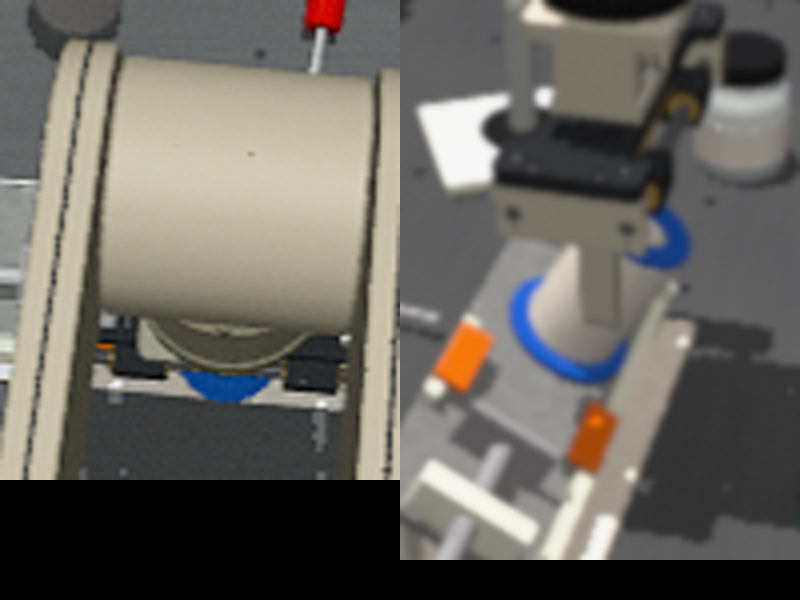

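Opening is 54.4 mm, matching the body, and the fingers sit squarely on it. The rails and ejector are clear of the gripper. I'll lift and check the tilt.

Emit:
{"name": "arm_command", "arguments": {
  "increments": "0.6 0 0 -8 0; 0.6 0 0 -20 0; 0.6 0 0 -40 0; 0.6 0 0 -65 0; 0.6 0 0 -90 0"
}}

```text
t: 10.7
tool_pos: [0.5165, 0.0145, 0.1931]
orientation: [3.14, -0.087, -0.001]
force: [0.8, -0.2, -1.7]
opening: 0.0546
gripper_force: 8.0
```

```bash
cat > look.py <<'E'
import sys; from h import *
s=robot.read_state(); print(s['tool_pos'],s['opening'],s['gripper_force'],s['force'],s['wrist_torque'])
i=robot.read_camera("side"); cv2.imwrite(sys.argv[1]+"_raw.png",i)
c=proj("side",s['tool_pos'])[0].astype(int); x=max(0,c[0]-60);y=max(0,c[1]-60); print(x,y)
cv2.imwrite(sys.argv[1]+".png",cv2.resize(i[y:y+140,x:x+120],None,fx=4,fy=4,interpolation=cv2.INTER_CUBIC))
h=cv2.cvtColor(i,cv2.COLOR_BGR2HSV);k,l,st,ce=cv2.connectedComponentsWithStats(cv2.inRange(h,(100,150,60),(125,255,255)))
for j in range(1,k):
    if st[j,4]>10: print(st[j],ce[j].round(1))
E
python3 look.py pics/lift
```

```text
[0.51646007 0.01454324 0.19308779] 0.05460763201543376 7.999298960203305 [ 0.83820409 -0.17395151 -1.677154  ] [0.03268593 0.05224723 0.02365685]
193 73
[168  96   8  16  74] [171.9 103.8]
[256 120  17  17 128] [265.6 130.2]
[227 144  29  26 170] [237.5 159.8]
```

View pics/lift.png

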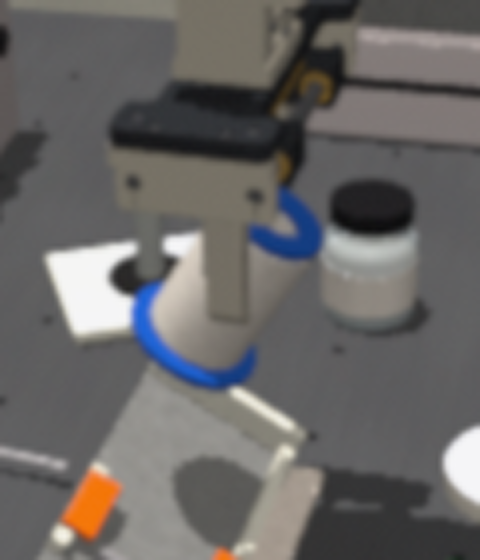

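The roll is held but still leans 30°, with its flange at the lower left. The tool can't tilt, so I'll tip the roll upright by rolling its flange edge on clear bench. First I'll check that the spot is free.

```bash
python3 - <<'E'
from h import *
print("dish",onz("top",(298,252),.016),"slidebox",onz("top",(236,257),.03), "endstop", onz("top",(135+655/4,100+215/4),.07),onz("top",(135+640/4,100+410/4),.01))
E
```

```text
dish [ 0.36990222 -0.07282803  0.016     ] slidebox [0.3549994  0.06761771 0.03      ] endstop [ 0.58690013 -0.06628628  0.07      ] [ 0.48381114 -0.06424868  0.01      ]
```

Emit:
{"name": "arm_command", "arguments": {
  "increments": "0.6 -10 32 0 0; 0.6 -20 64 0 0; 0.6 -31 96 0 0; 0.6 -42 128 0 0; 0.6 -52 158 0 0"
}}

```text
t: 11.25
tool_pos: [0.4553, -0.1415, 0.1917]
orientation: [3.14, -0.087, 0.0]
force: [0.2, -0.7, -2.4]
opening: 0.0549
gripper_force: 8.0
```

Emit:
{"name": "arm_command", "arguments": {
  "increments": "0.6 0 0 35 0; 0.6 0 0 70 0; 0.6 0 0 95 0; 0.6 0 0 103 0; 0.6 0 0 106 0"
}}

```text
t: 11.75
tool_pos: [0.4555, -0.14, 0.0849]
orientation: [-3.14, 0.087, 0.003]
force: [-0.0, 0.5, -1.6]
opening: 0.0548
gripper_force: 8.0
```

Emit:
{"name": "arm_command", "arguments": {
  "increments": "0.6 0 0 2 0; 0.6 0 0 4 0; 0.6 0 0 6 0; 0.6 0 0 7 0; 0.6 0 0 8 0"
}}

```text
t: 12.25
tool_pos: [0.4564, -0.1403, 0.078]
orientation: [3.14, -0.087, 0.001]
force: [0.2, -0.9, -1.8]
opening: 0.0547
gripper_force: 8.0
```

Emit:
{"name": "arm_command", "arguments": {
  "increments": "0.6 0 0 1 0; 0.6 0 0 2 0; 0.6 0 0 3 0; 0.6 0 0 4 0; 0.6 0 0 5 0"
}}

```text
t: 12.75
tool_pos: [0.4584, -0.1411, 0.075]
orientation: [3.139, -0.087, 0.007]
force: [0.9, 0.9, 12.5]
opening: 0.0549
gripper_force: 8.0
```

Emit:
{"name": "arm_command", "arguments": {
  "increments": "0.6 3 0 -2 0; 0.6 6 0 -2 0; 0.6 9 0 -1.5 0; 0.6 12 0 -1 0; 0.6 15 0 -0.5 0",
  "grip_force": 6
}}

```text
t: 13.25
tool_pos: [0.4715, -0.1412, 0.0732]
orientation: [3.14, -0.087, 0.0]
force: [0.1, -0.5, 2.5]
opening: 0.0547
gripper_force: 6.0
```

```bash
python3 look.py pics/tip1
```

```text
[ 0.47150675 -0.14119492  0.07318896] 0.05468169745972042 5.999289561368641 [ 0.14371301 -0.54828395  2.503046  ] [-0.09455855  0.1591631   0.01147652]
225 88
[168  96   8  16  76] [171.8 103.8]
[292 140   8   9  28] [297.  144.9]
[265 159  27  20 135] [276.1 171.8]
```

Emit:
{"name": "arm_command", "arguments": {
  "increments": "0.6 4 0 0.5 0; 0.6 8 0 2 0; 0.6 12 0 3.5 0; 0.6 16 0 5 0; 0.6 20 0 7 0"
}}

```text
t: 13.8
tool_pos: [0.4914, -0.1422, 0.0659]
orientation: [-3.14, 0.087, 0.0]
force: [-0.4, -1.2, 2.2]
opening: 0.0549
gripper_force: 6.0
```

```bash
python3 look.py pics/tip2
```

```text
[ 0.49139541 -0.14218444  0.06590082] 0.05486080166263172 6.000103587357444 [-0.42575075 -1.226803    2.23254693] [-0.09283403  0.15531331  0.01784796]
217 89
[168  96   8  16  75] [171.9 103.8]
[263 166  28  14 127] [276.  174.9]
```

Emit:
{"name": "arm_command", "arguments": {
  "increments": "0.6 2 0 1 0; 0.6 3 0 2 0; 0.6 3 0 3 0; 0.6 3 0 3 0"
}}

```text
t: 14.25
tool_pos: [0.4947, -0.1424, 0.0638]
orientation: [3.14, -0.087, 0.002]
force: [1.6, 0.7, 4.7]
opening: 0.0547
gripper_force: 6.0
```

```bash
python3 look.py pics/tip3
```

```text
[ 0.4947492  -0.14237913  0.06375571] 0.05470152348594797 6.000201245042263 [1.60659124 0.72276017 4.70133535] [ 0.13509163 -0.14874399  0.07075035]
215 90
[168  96   8  16  76] [171.8 103.8]
[263 167  28  14 124] [276.2 175.4]
```

View pics/tip3.png

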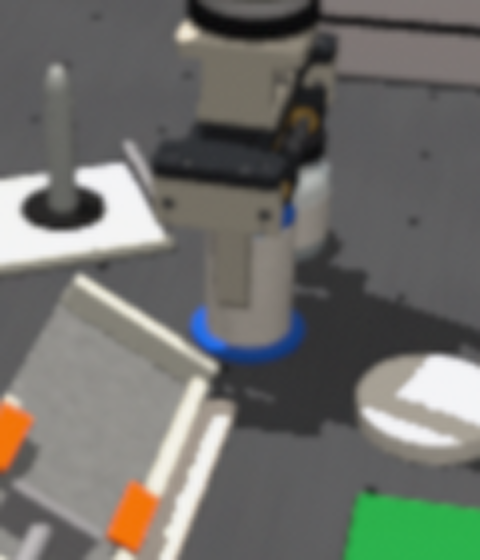

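The roll stands flat on the bench and upright, with the flange blob at (263–291, 167–181). I'll estimate where its axis lies relative to the fingers.

```bash
python3 - <<'E'
from h import *
i=cv2.imread("pics/tip3_raw.png");h=cv2.cvtColor(i,cv2.COLOR_BGR2HSV)
m=cv2.inRange(h,(100,110,40),(125,255,255))[160:190,255:300]
ys,xs=np.nonzero(m);print("obs cols",xs.min()+255,xs.max()+256,"rows",ys.min()+160,ys.max()+161)
th=np.linspace(0,2*np.pi,200)
for x in(.488,.491,.494):
  for y in (-.1424,):
    C=[(x+.036*np.cos(a),y+.036*np.sin(a),z) for a in th for z in(0,.006)]
    q=proj("side",C)+.5; print(x,q.min(0),q.max(0))
E
```

```text
obs cols 262 292 rows 167 181
0.488 [264.07154382 163.13406618] [292.68211242 181.0936992 ]
0.491 [262.90542891 163.01395845] [291.49859068 180.95914496]
0.494 [261.74035081 162.89398464] [290.31602729 180.82472401]
```

Emit:
{"name": "arm_command", "arguments": {
  "increments": "0.5 0 0 -1 0; 0.4 0 0 -2 0; 0.25 0 0 -2 0; 0.25 0 0 -2 0; 0.25 0 0 -2 0"
}}

```text
t: 14.8
tool_pos: [0.4939, -0.1423, 0.065]
orientation: [-3.14, 0.087, 0.001]
force: [0.6, 0.2, -1.0]
opening: 0.0694
gripper_force: 0.0
```

Emit:
{"name": "arm_command", "arguments": {
  "increments": "0.25 -2.5 0 0 0; 0.25 -2.5 0 0 0; 0.4 -2.5 0 0 0; 0.6 -2.5 0 0 0; 0.6 -2.5 0 0 0",
  "grip_force": 12
}}

```text
t: 15.3
tool_pos: [0.4916, -0.1422, 0.0652]
orientation: [-3.14, 0.087, -0.0]
force: [0.2, 0.5, -0.7]
opening: 0.0551
gripper_force: 12.0
```

Emit:
{"name": "arm_command", "arguments": {
  "increments": "0.6 0 0 0 0; 0.6 0 0 0 0; 0.6 0 0 0 0; 0.6 0 0 -10 0; 0.6 0 0 -30 0"
}}

```text
t: 15.8
tool_pos: [0.4899, -0.1416, 0.0939]
orientation: [-3.139, 0.087, 0.006]
force: [0.3, 0.1, -2.1]
opening: 0.0547
gripper_force: 12.0
```

Emit:
{"name": "arm_command", "arguments": {
  "increments": "0.6 0 0 -35 0; 0.6 0 0 -70 0; 0.6 0 0 -100 0; 0.6 0 0 -110 0; 0.6 0 0 -110 0"
}}

```text
t: 16.3
tool_pos: [0.4925, -0.1426, 0.207]
orientation: [3.139, -0.087, 0.005]
force: [0.1, 0.1, -2.3]
opening: 0.0547
gripper_force: 12.0
```

```bash
python3 d.py .6355 -.2503 .2; python3 look.py pics/up; python3 - <<'E'
from h import *
# plate corners -> stand centre cross-check; disc centroid
P=[onz("top",c,.012)[:2] for c in((381.2,108),(342.5,126.2),(366.2,173.7))]
print("centre from diag",(P[0]+P[2])/2)
t=cv2.imread("pics/t2.png"); g=cv2.cvtColor(t,cv2.COLOR_BGR2GRAY)
m=(g[108:174,343:412]>170).astype(np.uint8)
c=max(cv2.findContours(m,cv2.RETR_EXTERNAL,cv2.CHAIN_APPROX_NONE)[0],key=cv2.contourArea)
print(cv2.minAreaRect(c)); (u,v),_,_=cv2.minAreaRect(c); print(onz("top",(u+343,v+108),.012))
E
```

```text
pos [ 0.4925 -0.1426  0.207 ] yaw -0.055 F [ 0.1  0.1 -2.3] open 0.05466818064326417
d mm [148.7  99.7   7.6]
[ 0.49254215 -0.14258664  0.20695403] 0.05466818064326417 11.999885301338509 [ 0.06968721  0.09091181 -2.34922948] [ 0.01176231  0.00617134 -0.01277304]
218 35
[282  86   9   6  29] [286.2  88.8]
[168  96   8  16  76] [171.8 103.8]
[263 117  31  13 140] [278.1 124.3]
centre from diag [ 0.63612598 -0.24907017]
((31.57860565185547, 31.20328140258789), (54.096336364746094, 46.932167053222656), 62.850318908691406)
[ 0.63918523 -0.25081492  0.012     ]
```

Emit:
{"name": "arm_command", "arguments": {
  "increments": "0.6 35 23 0 0; 0.6 70 46 0 0; 0.6 105 69 0 0; 0.6 135 90 0 0; 0.6 148 100 0 0"
}}

```text
t: 16.85
tool_pos: [0.6341, -0.2514, 0.2007]
orientation: [-3.139, 0.088, 0.007]
force: [0.0, 0.6, -2.2]
opening: 0.0546
gripper_force: 12.0
```

Emit:
{"name": "arm_command", "arguments": {
  "increments": "0.6 0 0 0 0; 0.6 0 0 5 0; 0.6 0 0 10 0; 0.6 0 0 10 0"
}}

```text
t: 17.25
tool_pos: [0.6325, -0.2491, 0.1933]
orientation: [-3.139, 0.086, 0.004]
force: [-0.3, -0.0, -2.2]
opening: 0.0548
gripper_force: 12.0
```

```bash
python3 d.py .6355 -.2503 .2; python3 look.py pics/al; python3 - <<'E'
from h import *
i=cv2.imread("pics/al_raw.png")
h=cv2.cvtColor(i,cv2.COLOR_BGR2HSV);m=cv2.inRange(h,(100,110,40),(125,255,255))[:,195:270]
ys,xs=np.nonzero(m);print("flange cols",xs.min()+195,xs.max()+196,"rows",ys.min(),ys.max()+1)
th=np.linspace(0,2*np.pi,200); s=robot.read_state()['tool_pos']
C=[(s[0]+.036*np.cos(a),s[1]+.036*np.sin(a),s[2]-.065+z) for a in th for z in(0,.006)]
q=proj("side",C)+.5;print("pred",q.min(0),q.max(0))
g=cv2.cvtColor(i,cv2.COLOR_BGR2GRAY)
for v in(126,129,132): print(v,g[v,215:248])
s0=cv2.cvtColor(cv2.imread("pics/side0.png"),cv2.COLOR_BGR2GRAY)
for v in(116,122,128): print(v,s0[v,215:248])
print(proj("side",[(.6355,-.2503,.118),(.6355,-.2503,.06)])+.5)
cv2.imwrite("pics/al_z.png",cv2.resize(i[75:175,180:290],None,fx=5,fy=5,interpolation=cv2.INTER_CUBIC))
E
```

```text
pos [ 0.6325 -0.2491  0.1933] yaw -0.055 F [-0.3 -0.  -2.2] open 0.0548116469701258
d mm [ 3.   1.  -6.7]
[ 0.63250048 -0.24911454  0.19332603] 0.0548116469701258 11.999852659064345 [-0.25182003 -0.0289655  -2.18554052] [ 0.01506694 -0.02592067 -0.03147257]
169 19
[231  67   9   8  40] [235.6  71.1]
[168  96   8  16  75] [171.9 103.8]
[218 100  27   9  85] [230. 105.]
flange cols 218 245 rows 67 109
pred [217.05958996  95.51018977] [244.83098993 109.33926502]
126 [ 94  94  93  93  93  92  92  92  93  93  91  90  92  98 102 104 102  95
  88  87  90  91  91  92  93  93  93  92  91  91  90  95  99]
129 [ 95  95  94  94  94  94  94  94  93  94  92  90  92  97 102 103 102  97
  89  89  90  92  92  94  93  93  94  93  94  91  85  76  84]
132 [ 95  94  94  94  96  96  96  96 101 107 110 106 100  98 101 103 101 100
 120 165 199 212 215 218 223 226 231 236 238 231 197 140  95]
116 [ 88  89  88  88  88  88  88  88  89  89  91  95 100 102 102 102  99  95
  91  90  89  89  89  89  89  89  90  89  89  89  89  89  89]
122 [ 89  89  90  89  90  90  90  89  88  89  91  95  99 101 101 101  99  92
  85  85  89  90  89  88  89  90  91  90  90  89  90  91  91]
128 [ 93  92  92  91  91  91  91  91  91  91  90  93  96  99 100 101  99  94
  87  86  88  89  90  90  91  90  89  89  89  89  90 115 152]
[[230.30493203 107.00942314]
 [231.17760827 126.69956974]]
```

View pics/al_z.png

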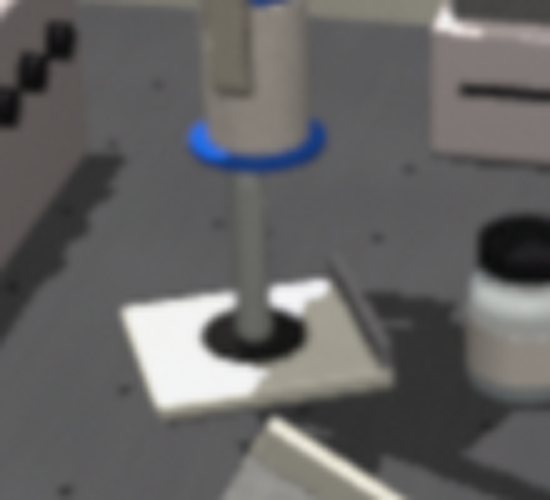

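The roll is upright above the spindle, and the tip is just hidden under the flange. It sits about 3 mm too far towards -x, so I'll correct that and lower it in steps, watching the force.

Emit:
{"name": "arm_command", "arguments": {
  "increments": "0.6 3 1 0 0; 0.6 3 1 0 0; 0.6 3 1 4 0; 0.6 3 1 8 0; 0.6 3 1 12 0"
}}

```text
t: 17.8
tool_pos: [0.6367, -0.2513, 0.1826]
orientation: [-3.14, 0.087, 0.0]
force: [0.1, 0.3, -2.0]
opening: 0.0549
gripper_force: 12.0
```

Emit:
{"name": "arm_command", "arguments": {
  "increments": "0.6 0 0 4 0; 0.6 0 0 8 0; 0.6 0 0 12 0; 0.6 0 0 14 0; 0.6 0 0 14 0"
}}

```text
t: 18.3
tool_pos: [0.6367, -0.2512, 0.1687]
orientation: [-3.14, 0.087, 0.0]
force: [0.9, 0.6, -2.8]
opening: 0.0544
gripper_force: 12.0
```

Emit:
{"name": "arm_command", "arguments": {
  "increments": "0.6 0 0 5 0; 0.6 0 0 10 0; 0.6 0 0 15 0; 0.6 0 0 20 0; 0.6 0 0 25 0"
}}

```text
t: 18.8
tool_pos: [0.6369, -0.2513, 0.1438]
orientation: [-3.14, 0.087, -0.001]
force: [1.9, 2.1, -0.5]
opening: 0.0546
gripper_force: 12.0
```

Emit:
{"name": "arm_command", "arguments": {
  "increments": "0.6 0 0 5 0; 0.6 0 0 10 0; 0.6 0 0 15 0; 0.6 0 0 20 0; 0.6 0 0 25 0"
}}

```text
t: 19.3
tool_pos: [0.637, -0.2514, 0.1189]
orientation: [3.14, -0.087, 0.001]
force: [3.9, 2.5, 0.5]
opening: 0.0545
gripper_force: 12.0
```

Light side contact (+x, +y), so I'll ease 1 mm that way while lowering.

Emit:
{"name": "arm_command", "arguments": {
  "increments": "0.6 1 -1 0 0; 0.6 1.5 -1 5 0; 0.6 1.5 -1 10 0; 0.6 1.5 -1 15 0; 0.6 1.5 -1 20 0"
}}

```text
t: 19.8
tool_pos: [0.6379, -0.2505, 0.0983]
orientation: [-3.14, 0.087, 0.001]
force: [-0.9, -1.1, -1.9]
opening: 0.0548
gripper_force: 12.0
```

Emit:
{"name": "arm_command", "arguments": {
  "increments": "0.6 0 0 4 0; 0.6 0 0 8 0; 0.6 0 0 11 0; 0.6 0 0 14 0; 0.6 0 0 16 0"
}}

```text
t: 20.3
tool_pos: [0.6383, -0.2505, 0.0829]
orientation: [-3.14, 0.087, 0.0]
force: [-0.1, 0.4, -2.4]
opening: 0.0543
gripper_force: 12.0
```

Emit:
{"name": "arm_command", "arguments": {
  "increments": "0.6 0 0 1 0; 0.6 0 0 2 0; 0.6 0 0 3 0; 0.6 0 0 4 0; 0.6 0 0 4 0"
}}

```text
t: 20.8
tool_pos: [0.6386, -0.2506, 0.0812]
orientation: [3.14, -0.087, 0.001]
force: [-6.2, 2.4, 10.5]
opening: 0.0544
gripper_force: 12.0
```

Contact at the expected height (0.081), so it is seated. I'll release and back off upwards.

Emit:
{"name": "arm_command", "arguments": {
  "increments": "0.6 0 0 -2 0; 0.5 0 0 -2 0; 0.3 0 0 -2 0; 0.1 0 0 -2 0; 0 0 0 -2 0"
}}

```text
t: 21.3
tool_pos: [0.6384, -0.2506, 0.0812]
orientation: [3.14, -0.087, 0.0]
force: [-1.1, -0.3, -0.5]
opening: 0.0739
gripper_force: 0.0
```

Emit:
{"name": "arm_command", "arguments": {
  "increments": "0 0 0 0 0; 0 0 0 -10 0; 0 0 0 -30 0; 0 0 0 -70 0; 0 0 0 -110 0"
}}

```text
t: 21.8
tool_pos: [0.6377, -0.2502, 0.1921]
orientation: [-3.14, 0.087, 0.002]
force: [0.4, -0.3, 0.4]
opening: 0.0931
gripper_force: 0.0
```

Emit:
{"name": "arm_command", "arguments": {
  "increments": "0 -40 0 -20 0; 0 -85 0 -40 0; 0 -130 0 -40 0; 0 -170 0 -40 0; 0 -170 0 -40 0"
}}

```text
t: 22.3
tool_pos: [0.4644, -0.2404, 0.2311]
orientation: [-3.14, 0.089, 0.003]
force: [0.7, -0.2, 0.3]
opening: 0.0928
gripper_force: 0.0
```

```bash
python3 d.py .6355 -.2503 .2; python3 - <<'E'
from h import *
th=np.linspace(0,2*np.pi,200)
for n in("side","top"):
    i=robot.read_camera(n);cv2.imwrite(f"pics/end_{n}.png",i)
    h=cv2.cvtColor(i,cv2.COLOR_BGR2HSV);k,l,st,ce=cv2.connectedComponentsWithStats(cv2.inRange(h,(100,110,40),(125,255,255)))
    for j in range(1,k):
        if st[j,4]>10: print(n,st[j],ce[j].round(1))
    for r,z in((.036,.019),(.027,.106)):
        q=proj(n,[(.6365+r*np.cos(a),-.2505+r*np.sin(a),z) for a in th])+.5; print("pred",q.min(0).round(1),q.max(0).round(1))
E
```

```text
pos [ 0.4644 -0.2404  0.2311] yaw -0.057 F [ 0.7 -0.2  0.3] open 0.09278964960608913
d mm [171.4   0.2  30.7]
side [168  95   9  18  91] [171.9 103.8]
side [219 107  21  10 137] [229.5 111.8]
side [219 137  24  10  92] [229.5 142.8]
pred [218.4 133.6] [244.5 146.5]
pred [219.9 106.7] [240.4 115.7]
top [379  55  30   8 168] [393.8  58.3]
top [361 120  37  35 567] [379.8 135.6]
pred [360.6 125.3] [390.7 155.1]
pred [372.9 119.2] [397.2 143.3]
```

Both views match a roll fully seated on the spindle to within about 1 px, and the gripper is clear. I'll hand it in.

```bash
python3 -c "
from plant import robot
print(robot.close_job())"
```

```text
the job is handed in; nothing more can be done
None
```

The roll is ejected, turned upright and seated flange-down on the stand's spindle, the ejector has sprung back, and the job was handed in at about 22 s (hand-in gave no verdict). I turned it by tipping it on its flange edge on clear bench, since the tool could not tilt.

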